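# Open the sprung lid of the glaze pot and dip the dauber

## Task

At the fruit stall, get the dauber loaded: pull the glaze pot's sprung lid straight up by its T-handle, gently, just to its rubber stop, swing it clockwise (seen from above) off the pot as far as it goes and ease it down into its rest so that it stays open by itself; never let it snap down. Then take the dauber (the stick with the wide flat head), dip its head into the pot until the whole head is below the rim, and stand it upright in the middle of the round plate. Leave the muddler and the jar standing where they are.

Things in the scene. Friction and masses are not known exactly. Their poses are not given: they have to be found in the camera images.
- stand: fixed steel stand on a base plate 110 x 240 x 12 mm. Origin on the table under the spindle axis; its y axis points to the pot, z up. The pot is 130 mm along y. On the +x and -y sides of the spindle, 20 to 50 mm from its axis, stands the aluminium gate of the cross pin, its top at most 152 mm above the table.
- lift (a joint): lift of the spindle (with lid and handle), 0 m = lid closed on the pot, growing upwards. Spring and weight pull it down with 5 N when shut, 8 N at the top. Its stop is in the gate, clamped each time at another height: somewhere between 30 and 65 mm of lift; feel for it. The lid can swing only in the last 8 mm below the stop.
- buffer (a joint): squeeze of the black rubber stop at the top of the gate, m: 0 until it is pulled on with more than about 20 N, 2.5 mm at 40 N, which is too hard.
- swing (a joint): swing of lid and handle about the spindle, rad, 0 = over the pot, growing clockwise seen from above, end stop 1.40. From 0.2 to 1.0 the cross pin rides on a sill 9 mm below the stop; beyond about 1.14 it can sink into the rest, a notch 14 mm below the stop, where the spring holds the lid open.
- handle (a point): centre of the T-handle's black, grippy rubber bar on top of the spindle: 70 mm long along the point's y axis, 16 mm wide (x), 14 mm high; it rises and turns with the lid. 185 mm above the table when shut. The lid's steel arm (14 mm wide, top 26 mm below this point) runs below it along +y and carries the lid 130 mm out.
- lid_centre (a point): underside centre of the lid, a steel disc of radius 53 mm, hung from the arm on a 10 mm rod.
- pot_mouth (a point): centre of the open pot's mouth, at rim height (90 mm above the table), z up. Inside radius 40 mm at the floor, 46 mm at the rim, wall 4 mm, inner floor 16 mm above the table.
- dauber: loose dauber standing upright: white flat round head 44 mm across and 26 mm high (shoulder to 32 mm), pale wooden handle 23 mm thick between 110 and 155 mm, 165 mm tall in all, about 130 g. Origin at the centre of the head's flat underside, z up along the handle. It shares three spots to the robot's right with the muddler and the jar.
- dauber_grip (a point): point on the dauber's axis 135 mm above its underside, where to grip it.
- plate: fixed round steel plate, radius 52 mm, flat top 10 mm above the table. Origin under its centre. To the robot's left; a square tile of like size is its neighbour.
- muddler: loose wooden muddler standing upright, a plain stick 40 mm across at the foot, 30 mm above, 150 mm tall, no head. Origin under its foot. To be left alone.
- jar: loose clear jar with a steel cap, radius 33 mm, 105 mm tall. Origin under its foot. To be left alone.
Not all that is in view belongs to the job. Leave any blue look-alike of the dauber alone. What is shaped like the plate but brown is not meant.

How it is judged:
By the outcome, as a careful person would: the job done as asked, in the order asked, and still so for the second after the job is handed in, with the robot touching nothing.
It also fails if it takes over 61 s, if anything falls off the work surface, if the arm or the gripper's body presses on something with over 40 N, if the wrist force passes 120 N, or if a joint passes its speed limit or range.

## Robot

A 6-joint arm with a two-finger parallel gripper is mounted at the origin on the work surface. World frame = base frame: x ahead of the robot, y to its left, z up, the work surface at z = 0. Lengths are in m, angles in rad, forces in N, time in s.
With the tool pointing down it reaches from about 0.425 to 0.95 m from the base axis. Payload 3.5 kg.
Tool frame: the origin (TCP) lies on the centre line of the jaws, within the pads' length; the fingertips stand 14 mm ahead of it and the grasp point (between the pads) lies 5 mm behind it (tips_ahead is the distance from the TCP to the fingertips, in m); y points along the fingers, z is the direction in which the jaws open and shut, and the axes are right-handed (so a half turn about y gives the same grasp; the last joint's range is limited). The gripper opens to 85 mm and grips with 20 to 120 N. Pads are 22 mm wide; open, the fingers measure 114 mm over their backs; the gripper's body (76 mm by 85 mm) begins 54 mm behind the grasp point. The pads swing forward as they close: fully open they stand 13 mm farther back than shut.
Start: joints at [1.077, 0.286, 1.577, -0, 1.279, -0.15], TCP at [0.227, 0.635, 0.224] pointing down, gripper open.
Joint ranges: [-2.77, 2.77], [-0.9, 2.22], [0.21, 2.48], [-1.53, 4.67], [0.24, 2.81], [-2.84, 2.84]. Speed limits (rad/s): [2.79, 2.79, 3.14, 3.14, 3.14, 3.14].

## Interface

Orientations are given as a unit quaternion [x, y, z, w].
In Python, from plant import get_state, read_camera, sign_off, tips_ahead gives the robot as it stands.
- The arm moves only by the tool send_rows, never from a script. Its argument "plan" is a list of rows, each a list of 2 entries, a list of its own where there are three numbers: the shift along the tool's x, y, z in units of 12 cm (1.0 is 12 cm), then the turn, a rotation vector about the tool's x, y, z in units of 360 degrees (1.0 is 360 degrees). In form: [[[tx, ty, tz], [rx, ry, rz]], ...]. A call has 1 to 12 rows; each row shifts and turns the commanded pose from where the row before left it, along the tool's axes as they then stand; what a row does not reach is not made up. A row lasts 1/10 s, in which the tool goes at most 50 mm and 8.59 degrees, less where a joint would pass 70% of its speed; a pose out of reach is approached as far as the arm can. A call with a number of a shift or a turn outside -1 to 1 is refused whole. A call with a gripper value outside its range is refused whole. "gripper" is the closure, from 0 (fully open) to 1 (shut), set as the call begins (left out, the last holds). The fingers move at their own pace and stop on an object; "grip_force" is the grip in N (left out, the last holds). Time passes only in rows, so rows that do not move let the fingers close. It gives the time, the measured TCP pose, the force and the opening at its end, in the units of the state.
- get_state(): the state, without advancing time (a new reading comes with each control period).
- read_camera(name): name is "scene" or "side" or "wrist"; returns a dict with "img" (384x512x3 uint8, blue, green, red), "fx", "fy", "cx", "cy" (pixels), "D" ([k1, k2, p1, p2, k3] as OpenCV has them; the pictures are not rectified), "world_from_camera" (4x4, takes a point from camera to world coordinates); the wrist camera has in their place "mount" (4x4, takes a point from camera to tool coordinates, whose origin is the TCP and whose axes are the tool frame's). Camera axes: x right, y down, z forward; pixel columns grow to the right and rows downward; lengths in m; the calibration is good to about 2 mm. A picture is of the moment at which its call begins: read the wrist's pose just before it. There is no depth.
- sign_off(): hands the job in, once; it reports no verdict.
The state is a dict: "time": time; "qpos": joint angles; "dq": joint speeds; "joint_efforts": joint torques, N m; "eef_pos": TCP position; "tcp_rot": TCP orientation; "contact_force": force on the tool from outside, world axes, zero at the start; "wrist_torque": the same for the moment, N m; "opening": opening from 0.0 (shut) to 1.0 (fully open).
Only numpy, scipy, OpenCV 4.12 (cv2) and the standard library are available. Lean on these libraries where they do the work, as an engineer would, in place of code of your own. Each camera call takes 0.05 s, during which the arm holds its last target. There are 200 camera calls.

## Working session

There is one attempt and no reset: what is moved stays moved. The work goes in short steps, Python scripts to look and compute and a tool call to move; the robot and the scene stay as the last step left them, time stands still between calls to the robot, and variables do not carry over. Pictures are saved under pics/ and viewed, about 8 in all and at most 12, crops included, and the job is handed in when it is done.

Besides the shell and the picture viewer there is one more tool, called after ">>>" by a JSON object that holds its "api" and its "payload", one argument or row to a line. send_rows: Moves the arm, as the interface text tells. Its arguments: {"type":"object","properties":{"plan":{"type":"array"},"gripper":{"type":"number"},"grip_force":{"type":"number"}},"required":["plan"]}

```bash
ls; mkdir -p pics
python3 - <<'E'
from plant import *
import cv2,numpy as np
print(get_state())
a=[]
for n in("scene","side","wrist"):
    c=read_camera(n);cv2.imwrite(f"pics/{n}0.png",c["img"])
    print(n,[c[k] for k in("fx","fy","cx","cy","D")],c.get("world_from_camera",c.get("mount")))
print(tips_ahead)
E
```

```text
pics
{'time': 0.0, 'qpos': array([ 1.07699940e+00,  2.87190321e-01,  1.57822643e+00,  2.13360063e-05,
        1.27859651e+00, -1.50032516e-01]), 'dq': array([-5.10191842e-05,  1.58628474e-04,  9.58385499e-04, -1.20983447e-03,
        4.13893996e-03,  1.57530476e-04]), 'joint_efforts': array([ 5.00766055e-04, -4.05998111e+01, -2.92617989e+01, -1.46812854e-04,
        5.86410257e-03, -4.88734440e-07]), 'eef_pos': array([0.22715248, 0.63489317, 0.22240401]), 'tcp_rot': array([ 0.69749595, -0.12122119,  0.12066595, -0.69587682]), 'contact_force': array([-0.22263931,  0.1360938 , -0.33877734]), 'wrist_torque': array([-0.01738572,  0.02210701, -0.03722521]), 'opening': 1.000854117847083}
scene [466.2674146246934, 466.2674146246934, 258.7389325001034, 189.35562779254826, array([-0.12756185,  0.        ,  0.        ,  0.        ,  0.        ])] [[-0.27131365  0.74142091 -0.61374582  1.38547111]
 [ 0.96248925  0.21020936 -0.17154146  0.31111922]
 [ 0.00183069 -0.6372653  -0.77064232  1.24089342]
 [ 0.          0.          0.          1.        ]]
side [382.9944924186981, 382.9944924186981, 253.00179275720438, 190.16579029132137, array([-0.07966091,  0.        ,  0.        ,  0.        ,  0.        ])] [[ 8.17391218e-01 -3.20411111e-01  4.78757055e-01 -1.03485799e-01]
 [-5.76082656e-01 -4.55501709e-01  6.78709781e-01 -8.00154925e-01]
 [ 6.08501791e-04 -8.30575050e-01 -5.56906380e-01  8.63281760e-01]
 [ 0.00000000e+00  0.00000000e+00  0.00000000e+00  1.00000000e+00]]
wrist [338.5157860328892, 338.5157860328892, 256.21651039535783, 195.8560364747527, array([-0.08524912,  0.        ,  0.        ,  0.        ,  0.        ])] [[-1.60306512e-03  9.54584516e-01  2.97935954e-01 -7.48735552e-02]
 [-5.51078653e-04 -2.97937135e-01  9.54585334e-01 -1.50937148e-01]
 [ 9.99998563e-01  1.36607631e-03  1.00366378e-03  7.49023787e-04]
 [ 0.00000000e+00  0.00000000e+00  0.00000000e+00  1.00000000e+00]]
0.014
```

View pics/scene0.png

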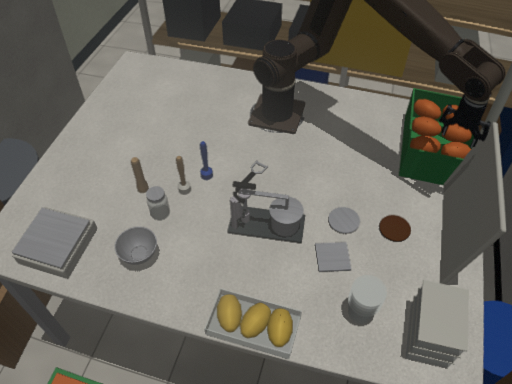

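View pics/side0.png

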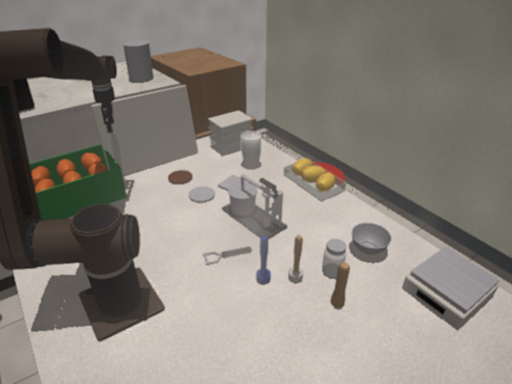

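Scene view: the white-headed dauber is at (183,173). It could be confused with the muddler at (140,175) and the blue look-alike at (206,160). The round plate is at (344,220), with the tile (333,257) and a brown disc (395,228) as its look-alikes. The stand and pot are around (240–290,215). Next I'll make one close crop of both views to check this.

Run:
```python
import cv2,numpy as np
s=cv2.imread("pics/scene0.png");d=cv2.imread("pics/side0.png")
a=cv2.resize(s[125:255,120:320],(800,520),interpolation=cv2.INTER_CUBIC)[:,:]
b=cv2.resize(d[165:315,205:355],(600,600),interpolation=cv2.INTER_CUBIC)
cv2.imwrite("pics/ca.png",a);cv2.imwrite("pics/cb.png",b)
```

```text
(no output)
```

View pics/ca.png

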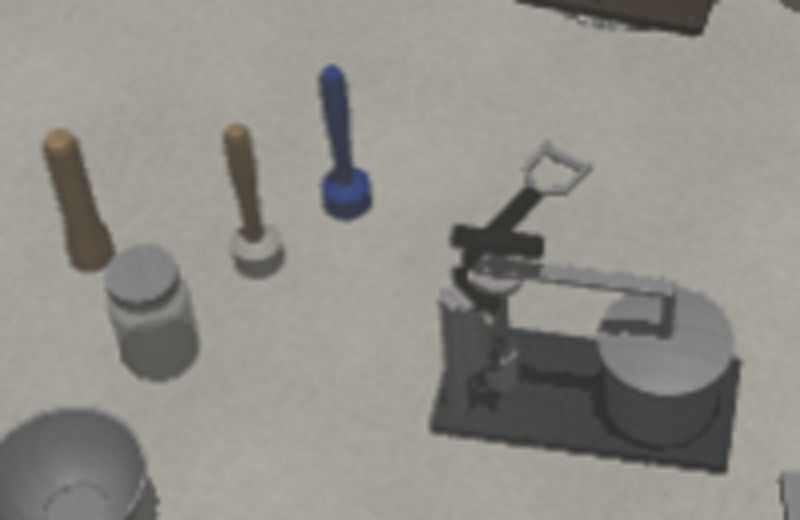

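View pics/cb.png

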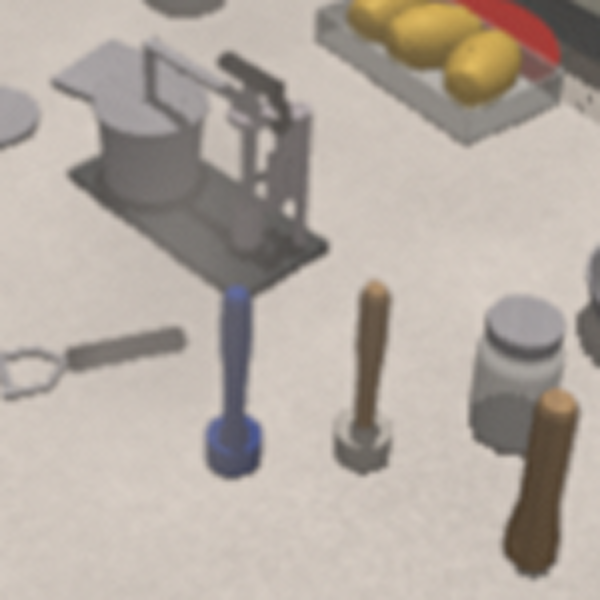

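The crops confirm it: the dauber is the stick with the white head (scene crop 255,250; side crop 362,440). The black T-bar is at scene crop (497,241) and side crop (257,90), parallel to the arm. Now I'll triangulate.

```bash
cat > h.py <<'E'
import cv2,numpy as np
from plant import *
from scipy.spatial.transform import Rotation as R
def ray(c,p,T=None):
    K=np.array([[c["fx"],0,c["cx"]],[0,c["fy"],c["cy"]],[0,0,1]])
    u=cv2.undistortPoints(np.array([[p]],float),K,c["D"])[0,0]
    T=np.array(c["world_from_camera"]) if T is None else T
    return T[:3,3],T[:3,:3]@np.array([u[0],u[1],1])
def plane(r,z): o,d=r; return o+d*(z-o[2])/d[2]
def tri(a,b):
    A=np.stack([a[1],-b[1]],1); s=np.linalg.lstsq(A,b[0]-a[0],rcond=None)[0]
    P=a[0]+a[1]*s[0];Q=b[0]+b[1]*s[1]; return (P+Q)/2,np.linalg.norm(P-Q)
def wristT():
    s=get_state();T=np.eye(4);T[:3,:3]=R.from_quat(s["tcp_rot"]).as_matrix();T[:3,3]=s["eef_pos"]
    c=read_camera("wrist");return c,T@np.array(c["mount"]),s
E
cat > m.py <<'E'
from h import *
np.set_printoptions(precision=4,suppress=True)
S=read_camera("scene");D=read_camera("side")
s=lambda u,v:ray(S,(120+(u-1.5)/4,125+(v-1.5)/4))
d=lambda u,v:ray(D,(205+(u-1.5)/4,165+(v-1.5)/4))
for n,a,b,z in[("bar near",(457,238),(287,113),.19),("bar far",(540,245),(225,60),.19),("barc",(497,241),(257,88),.19),("dtop",(237,130),(376,290),.165),("dhead",(257,240),(363,425),.03),("lid c",(667,340),(150,102),.09),("mudtop",(61,140),(559,400),.15),("jarcap",(142,272),(525,322),.105)]:
    print(n,tri(s(*a),d(*b)),plane(s(*a),z)[:2],plane(d(*b),z)[:2])
# plate by contour in scene
g=cv2.cvtColor(S["img"],cv2.COLOR_BGR2GRAY)
print("plate",plane(ray(S,(344,220)),.01),plane(ray(D,(202,194)),.01))
for u in [(436,428),(727,468),(742,362)]: print("base",plane(s(*u),.012))
E
python3 m.py
```

```text
bar near (array([ 0.5404, -0.008 ,  0.1726]), np.float64(0.011997990297534754)) [0.5493 0.0011] [ 0.5263 -0.0341]
bar far (array([0.536 , 0.0611, 0.1863]), np.float64(0.00012777345933780775)) [0.539  0.0619] [0.5324 0.0564]
barc (array([0.538 , 0.0251, 0.1788]), np.float64(0.007024920749155411)) [0.544  0.0304] [0.5286 0.0078]
dtop (array([ 0.4676, -0.2109,  0.1625]), np.float64(0.00016726791334586606)) [ 0.4697 -0.2096] [ 0.4656 -0.2131]
dhead (array([ 0.4688, -0.21  ,  0.0282]), np.float64(0.0011928286245953957)) [ 0.4706 -0.2096] [ 0.4672 -0.2107]
lid c (array([0.5263, 0.1601, 0.0937]), np.float64(0.0008545906670584558)) [0.5239 0.1593] [0.5292 0.1652]
mudtop (array([ 0.5048, -0.3521,  0.1486]), np.float64(0.00024037209883717627)) [ 0.5058 -0.3512] [ 0.5037 -0.3531]
jarcap (array([ 0.5819, -0.2533,  0.1039]), np.float64(0.0012090362770995073)) [ 0.5831 -0.2532] [ 0.5806 -0.2536]
plate [0.4542 0.3402 0.01  ] [0.4498 0.3333 0.01  ]
base [ 0.6011 -0.0073  0.012 ]
base [0.5751 0.224  0.012 ]
base [0.4708 0.2135 0.012 ]
```

```bash
cat >> h.py <<'E'
def go(p,yaw=None):
    """print shift (tool units) and turn to reach p with tool down, jaw axis z heading yaw (mod pi)"""
    s=get_state();M=R.from_quat(s["tcp_rot"]).as_matrix()
    print("shift",(M.T@(np.array(p)-s["eef_pos"])/.12).round(4),"yaw now",np.degrees(np.arctan2(M[1,2],M[0,2])).round(2),"eef",s["eef_pos"].round(4),"q",s["qpos"].round(3),"t",round(s["time"],2))
    if yaw is not None:
        z=np.array([np.cos(yaw),np.sin(yaw),0]);
        for g in(1,-1):
            y=np.array([0,0,-1.]);Z=g*z;B=np.stack([np.cross(y,Z),y,Z],1)
            print("turn",(R.from_matrix(M.T@B).as_rotvec()/2/np.pi).round(4))
E
python3 -c "
from h import *
go((.541,.029,.29),.115)"
```

```text
shift [ 4.1635 -0.5534 -3.8759] yaw now 70.3 eef [0.2273 0.6352 0.2231] q [ 1.077  0.287  1.577  0.     1.279 -0.15 ] t 0.25
turn [2.00e-04 1.77e-01 1.00e-04]
turn [ 1.00e-04 -3.23e-01 -2.00e-04]
```

>>> {"api": "send_rows", "payload": {
  "plan": [
    [[0, -0.36, 0], [0, 0, 0]],
    [[0.2776, -0.013, -0.2584], [0, 0, 0]],
    [[0.2776, -0.013, -0.2584], [0, 0, 0]],
    [[0.2776, -0.013, -0.2584], [0, 0, 0]],
    [[0.2776, -0.013, -0.2584], [0, 0, 0]],
    [[0.2776, -0.013, -0.2584], [0, 0, 0]],
    [[0.2776, -0.013, -0.2584], [0, 0, 0]],
    [[0.2776, -0.013, -0.2584], [0, 0, 0]],
    [[0.2776, -0.013, -0.2584], [0, 0, 0]],
    [[0.2776, -0.013, -0.2584], [0, 0, 0]],
    [[0.2776, -0.013, -0.2584], [0, 0, 0]],
    [[0.2776, -0.013, -0.2584], [0, 0, 0]]
  ],
  "gripper": 0
}}

```text
time: 1.45
eef_pos: [0.4579, 0.1891, 0.2844]
tcp_rot: [-0.697, 0.121, -0.121, 0.697]
contact_force: [0.8, 0.4, 0.0]
opening: 0.995
```

>>> {"api": "send_rows", "payload": {
  "plan": [
    [[0.2776, -0.013, -0.2584], [0, 0, 0]],
    [[0.2776, -0.013, -0.2584], [0, 0, 0]],
    [[0.2776, -0.013, -0.2584], [0, 0, 0]],
    [[0.2776, -0.013, -0.2584], [0, 0, 0]],
    [[0, 0, 0], [0, 0.022, 0]],
    [[0, 0, 0], [0, 0.022, 0]],
    [[0, 0, 0], [0, 0.022, 0]],
    [[0, 0, 0], [0, 0.022, 0]],
    [[0, 0, 0], [0, 0.022, 0]],
    [[0, 0, 0], [0, 0.022, 0]],
    [[0, 0, 0], [0, 0.022, 0]],
    [[0, 0, 0], [0, 0.022, 0]]
  ]
}}

```text
time: 2.65
eef_pos: [0.541, 0.0292, 0.2903]
tcp_rot: [0.528, -0.47, 0.47, -0.528]
contact_force: [0.3, -1.2, -0.4]
opening: 1.0
```

>>> {"api": "send_rows", "payload": {
  "plan": [
    [[0, 0, 0], [0, 0, 0]],
    [[0, 0, 0], [0, 0, 0]]
  ]
}}

```text
time: 2.85
eef_pos: [0.5411, 0.0292, 0.2904]
tcp_rot: [0.53, -0.468, 0.468, -0.53]
contact_force: [0.0, 0.4, -0.5]
opening: 1.002
```

```bash
python3 -c "
from h import *
go((.541,.029,.29),.115)
c,T,s=wristT()
cv2.imwrite('pics/w1.png',c['img'])
print(T)
S=read_camera('scene');cv2.imwrite('pics/s1.png',S['img'])
"
```

```text
shift [ 0.0013  0.003  -0.0007] yaw now 7.11 eef [0.5411 0.0292 0.2904] q [-0.133 -0.055  1.828 -0.     1.368 -0.257] t 2.85
turn [ 0.      0.0014 -0.    ]
turn [-0.     -0.4986 -0.    ]
[[ 9.92118874e-01  1.19430725e-01  3.79004285e-02  5.32945986e-01]
 [ 1.25298167e-01 -9.47353233e-01 -2.94656105e-01  1.04873047e-01]
 [ 7.14101111e-04  2.97082737e-01 -9.54851474e-01  4.41299309e-01]
 [ 0.00000000e+00  0.00000000e+00  0.00000000e+00  1.00000000e+00]]
```

View pics/w1.png

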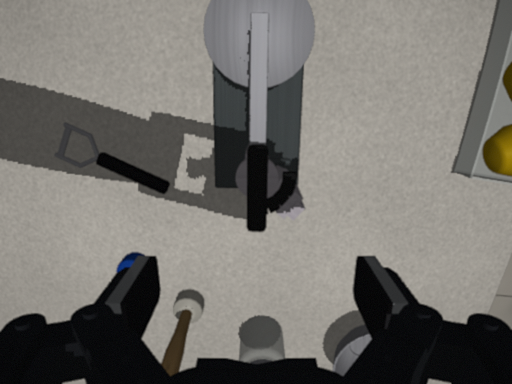

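The wrist view shows the bar upright in the image, columns 248–267 and rows 146–230, centre about (257,188). The arm runs up to (259,13). I'll compute positions from these.

```bash
python3 -c "
from h import *
c,T,s=wristT()
f=lambda u,v,z:plane(ray(c,(u,v),T),z)
g=cv2.cvtColor(c['img'],6)
m=(g[140:240,235:272]<35).astype('uint8');m2=np.zeros_like(g);m2[140:240,235:272]=m*255
cs=max(cv2.findContours(m2,0,1)[0],key=cv2.contourArea);print(cv2.boundingRect(cs),cv2.minAreaRect(cs))
for p in[(257.5,146),(257.5,230),(257.5,188),(248,200),(267,200)]: print(p,f(*p,.192))
print('arm',f(259,16,.166),f(257.5,146,.192))
print('lid',f(259,30,.095))
"
```

```text
(235, 140, 37, 91) ((253.0, 185.0), (90.0, 36.0), 90.0)
(257.5, 146) [0.53903118 0.06636221 0.192     ]
(257.5, 230) [ 5.47453369e-01 -1.90978609e-04  1.92000000e-01]
(257.5, 188) [0.54308248 0.03433798 0.192     ]
(248, 200) [0.53699604 0.02383871 0.192     ]
(267, 200) [0.55159601 0.0256657  0.192     ]
arm [0.52846754 0.15985552 0.166     ] [0.53903118 0.06636221 0.192     ]
lid [0.52886554 0.16162748 0.095     ]
```

>>> {"api": "send_rows", "payload": {
  "plan": [
    [[-0.024, 0.2, 0.028], [0, 0, 0]],
    [[0, 0.2, 0], [0, 0, 0]],
    [[0, 0.2, 0], [0, 0, 0]],
    [[0, 0.15, 0], [0, 0, 0]],
    [[0, 0.1, 0], [0, 0, 0]],
    [[0, 0.037, 0], [0, 0, 0]],
    [[0, 0, 0], [0, 0, 0]],
    [[0, 0, 0], [0, 0, 0]]
  ]
}}

```text
time: 3.8
eef_pos: [0.5449, 0.0324, 0.1851]
tcp_rot: [-0.529, 0.468, -0.469, 0.53]
contact_force: [0.2, -0.6, -0.3]
opening: 1.004
```

>>> {"api": "send_rows", "payload": {
  "plan": [
    [[0, 0, 0], [0, 0, 0]],
    [[0, 0, 0], [0, 0, 0]],
    [[0, 0, 0], [0, 0, 0]],
    [[0, 0, 0], [0, 0, 0]],
    [[0, 0, 0], [0, 0, 0]],
    [[0, 0, 0], [0, 0, 0]],
    [[0, 0, 0], [0, 0, 0]],
    [[0, 0, 0], [0, 0, 0]]
  ],
  "gripper": 1,
  "grip_force": 60
}}

```text
time: 4.6
eef_pos: [0.5445, 0.0324, 0.1845]
tcp_rot: [-0.529, 0.469, -0.469, 0.53]
contact_force: [-0.1, -0.3, 3.5]
opening: 0.002
```

```bash
python3 -c "
from h import *
print(get_state())
c,T,s=wristT();D=read_camera('side');S=read_camera('scene')
a=cv2.resize(c['img'][100:384,150:370],(440,568));b=cv2.resize(D['img'][150:260,220:310],(360,440),interpolation=2)
o=np.zeros((568,800,3),'uint8');o[:,:440]=a;o[:440,440:]=b;cv2.imwrite('pics/g1.png',o)
"
```

```text
{'time': 4.6, 'qpos': array([-1.26617814e-01,  3.70008388e-02,  1.93336239e+00,  1.98725082e-05,
        1.17021175e+00, -2.47803704e-01]), 'dq': array([ 0.00118729,  0.0001111 , -0.00126542,  0.0014694 , -0.00109682,
       -0.00132408]), 'joint_efforts': array([ 1.26032793e-02, -2.80391425e+01, -2.68577886e+01,  3.66967509e-02,
       -1.70432436e-01, -2.39550806e-07]), 'eef_pos': array([0.54449015, 0.03240603, 0.18450599]), 'tcp_rot': array([-0.52915049,  0.46851277, -0.46910014,  0.52956643]), 'contact_force': array([-0.14474293, -0.29696952,  3.49551131]), 'wrist_torque': array([-0.00760049,  0.1212153 ,  0.00649592]), 'opening': 0.001716102867321257}
```

View pics/g1.png

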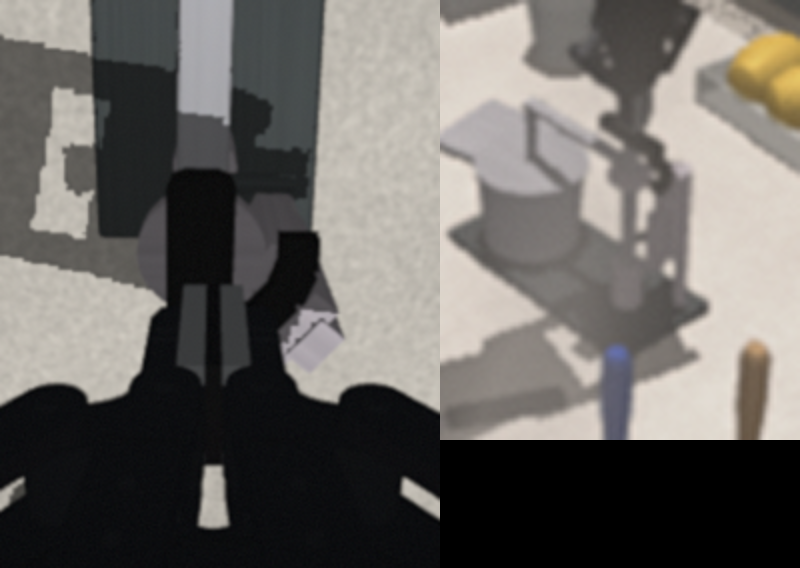

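The fingers shut on top of the bar (opening 0.002, +3.5 N). The visible tips are higher than nominal, and the jaws are about 2 mm to the +z side of the bar. I'll open, shift and go lower.

>>> {"api": "send_rows", "payload": {
  "plan": [
    [[0, -0.05, 0], [0, 0, 0]],
    [[0, 0, 0], [0, 0, 0]],
    [[0, 0, -0.015], [0, 0, 0]],
    [[0, 0, 0], [0, 0, 0]],
    [[0, 0, 0], [0, 0, 0]],
    [[0, 0, 0], [0, 0, 0]]
  ],
  "gripper": 0
}}

```text
time: 5.35
eef_pos: [0.5422, 0.0322, 0.1898]
tcp_rot: [0.529, -0.469, 0.469, -0.529]
contact_force: [-0.4, 0.2, 0.0]
opening: 0.995
```

```bash
python3 -c "
from h import *
print(get_state()['opening'],get_state()['contact_force'],get_state()['eef_pos'])
c,T,s=wristT()
cv2.imwrite('pics/w2.png',c['img'])
g=cv2.cvtColor(c['img'],6)
for v in (190,195,200,210,220,230):
  r=g[v,225:290]; print(v,225+np.where(r<22)[0][[0,-1]])
"
```

```text
0.9948102947359875 [-0.40291524  0.23850546  0.03962997] [0.54221136 0.0322327  0.18975069]
190 [239 271]
195 [239 271]
200 [240 270]
210 [240 270]
220 [239 269]
230 [239 269]
```

View pics/w2.png

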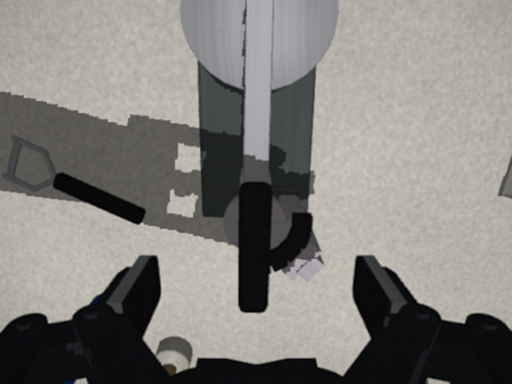

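Wrist view: the open pads straddle the bar, which is at columns 239–270, rows 183–311, and centred to within 1 mm. Both the image and the contact suggest the tips reach less far ahead than stated. I'll go to TCP z = 0.170, which is safe either way.

>>> {"api": "send_rows", "payload": {
  "plan": [
    [[0, 0.06, 0], [0, 0, 0]],
    [[0, 0.06, 0], [0, 0, 0]],
    [[0, 0.045, 0], [0, 0, 0]],
    [[0, 0, 0], [0, 0, 0]]
  ]
}}

```text
time: 5.8
eef_pos: [0.5414, 0.0323, 0.1684]
tcp_rot: [0.53, -0.47, 0.468, -0.529]
contact_force: [0.2, -0.5, -0.4]
opening: 1.003
```

>>> {"api": "send_rows", "payload": {
  "plan": [
    [[0, 0, 0], [0, 0, 0]],
    [[0, 0, 0], [0, 0, 0]],
    [[0, 0, 0], [0, 0, 0]],
    [[0, 0, 0], [0, 0, 0]],
    [[0, 0, 0], [0, 0, 0]],
    [[0, 0, 0], [0, 0, 0]],
    [[0, 0, 0], [0, 0, 0]],
    [[0, 0, 0], [0, 0, 0]]
  ],
  "gripper": 1
}}

```text
time: 6.6
eef_pos: [0.5417, 0.0321, 0.1707]
tcp_rot: [0.53, -0.469, 0.468, -0.529]
contact_force: [-5.4, -0.7, 5.8]
opening: 0.167
```

>>> {"api": "send_rows", "payload": {
  "plan": [
    [[0, -0.02, -0.006], [0, 0, 0]],
    [[0, -0.02, 0], [0, 0, 0]],
    [[0, 0, 0], [0, 0, 0]]
  ]
}}

```text
time: 6.9
eef_pos: [0.5411, 0.0321, 0.1737]
tcp_rot: [0.53, -0.469, 0.468, -0.529]
contact_force: [-1.3, -0.6, -6.5]
opening: 0.166
```

>>> {"api": "send_rows", "payload": {
  "plan": [
    [[0, -0.03, 0], [0, 0, 0]],
    [[0, -0.03, 0], [0, 0, 0]],
    [[0, -0.03, 0], [0, 0, 0]],
    [[0, -0.03, 0], [0, 0, 0]],
    [[0, 0, 0], [0, 0, 0]]
  ]
}}

```text
time: 7.4
eef_pos: [0.5414, 0.0321, 0.1899]
tcp_rot: [0.53, -0.469, 0.469, -0.529]
contact_force: [-2.6, -0.9, -7.1]
opening: 0.165
```

>>> {"api": "send_rows", "payload": {
  "plan": [
    [[0, -0.025, 0], [0, 0, 0]],
    [[0, -0.025, 0], [0, 0, 0]],
    [[0, -0.025, 0], [0, 0, 0]],
    [[0, 0, 0], [0, 0, 0]]
  ]
}}

```text
time: 7.8
eef_pos: [0.5414, 0.0321, 0.1988]
tcp_rot: [0.53, -0.469, 0.469, -0.529]
contact_force: [-2.2, -0.1, -6.9]
opening: 0.167
```

>>> {"api": "send_rows", "payload": {
  "plan": [
    [[0, -0.013, 0], [0, 0, 0]],
    [[0, -0.013, 0], [0, 0, 0]],
    [[0, 0, 0], [0, 0, 0]]
  ]
}}

```text
time: 8.1
eef_pos: [0.5414, 0.0322, 0.2016]
tcp_rot: [0.53, -0.469, 0.469, -0.529]
contact_force: [-2.4, -1.3, -6.9]
opening: 0.165
```

>>> {"api": "send_rows", "payload": {
  "plan": [
    [[0, -0.013, 0], [0, 0, 0]],
    [[0, 0, 0], [0, 0, 0]]
  ]
}}

```text
time: 8.3
eef_pos: [0.5415, 0.0321, 0.2031]
tcp_rot: [0.529, -0.469, 0.469, -0.529]
contact_force: [-2.8, -1.1, -6.7]
opening: 0.166
```

>>> {"api": "send_rows", "payload": {
  "plan": [
    [[0, -0.013, 0], [0, 0, 0]],
    [[0, 0, 0], [0, 0, 0]]
  ]
}}

```text
time: 8.5
eef_pos: [0.5415, 0.0322, 0.2047]
tcp_rot: [0.529, -0.469, 0.469, -0.529]
contact_force: [-2.8, -1.6, -6.6]
opening: 0.168
```

>>> {"api": "send_rows", "payload": {
  "plan": [
    [[0, -0.013, 0], [0, 0, 0]],
    [[0, 0, 0], [0, 0, 0]]
  ]
}}

```text
time: 8.7
eef_pos: [0.5415, 0.0322, 0.2063]
tcp_rot: [0.529, -0.469, 0.469, -0.529]
contact_force: [-3.7, -0.6, -6.4]
opening: 0.163
```

>>> {"api": "send_rows", "payload": {
  "plan": [
    [[0, -0.01, 0], [0, 0, 0]],
    [[0, 0, 0], [0, 0, 0]]
  ]
}}

```text
time: 8.9
eef_pos: [0.5415, 0.0322, 0.2075]
tcp_rot: [0.529, -0.469, 0.469, -0.529]
contact_force: [-3.5, -1.5, -7.4]
opening: 0.169
```

>>> {"api": "send_rows", "payload": {
  "plan": [
    [[0, -0.013, 0], [0, 0, 0]],
    [[0, 0, 0], [0, 0, 0]]
  ]
}}

```text
time: 9.1
eef_pos: [0.5416, 0.0321, 0.2091]
tcp_rot: [0.529, -0.469, 0.469, -0.529]
contact_force: [-3.7, -1.1, -6.3]
opening: 0.167
```

>>> {"api": "send_rows", "payload": {
  "plan": [
    [[0, -0.01, 0], [0, 0, 0]],
    [[0, 0, 0], [0, 0, 0]]
  ]
}}

```text
time: 9.3
eef_pos: [0.5416, 0.0321, 0.2103]
tcp_rot: [0.529, -0.469, 0.469, -0.529]
contact_force: [-3.7, -0.9, -6.6]
opening: 0.17
```

>>> {"api": "send_rows", "payload": {
  "plan": [
    [[0, -0.013, 0], [0, 0, 0]],
    [[0, 0, 0], [0, 0, 0]]
  ]
}}

```text
time: 9.5
eef_pos: [0.5416, 0.0321, 0.2119]
tcp_rot: [0.529, -0.469, 0.469, -0.529]
contact_force: [-4.1, -0.8, -6.5]
opening: 0.165
```

>>> {"api": "send_rows", "payload": {
  "plan": [
    [[0, -0.012, -0.004], [0, 0, 0]],
    [[0, 0, 0], [0, 0, 0]]
  ]
}}

```text
time: 9.7
eef_pos: [0.5414, 0.0321, 0.2135]
tcp_rot: [-0.529, 0.469, -0.469, 0.53]
contact_force: [-2.5, -0.4, -6.9]
opening: 0.167
```

>>> {"api": "send_rows", "payload": {
  "plan": [
    [[0, -0.013, 0], [0, 0, 0]],
    [[0, 0, 0], [0, 0, 0]]
  ]
}}

```text
time: 9.9
eef_pos: [0.5414, 0.0321, 0.2151]
tcp_rot: [-0.529, 0.469, -0.469, 0.53]
contact_force: [-2.8, -2.2, -6.7]
opening: 0.165
```

>>> {"api": "send_rows", "payload": {
  "plan": [
    [[0, -0.012, 0], [0, 0, 0]],
    [[0, 0, 0], [0, 0, 0]]
  ]
}}

```text
time: 10.1
eef_pos: [0.5414, 0.0321, 0.2165]
tcp_rot: [-0.529, 0.469, -0.469, 0.529]
contact_force: [-1.7, -1.1, -7.5]
opening: 0.166
```

>>> {"api": "send_rows", "payload": {
  "plan": [
    [[0, -0.013, 0], [0, 0, 0]],
    [[0, 0, 0], [0, 0, 0]]
  ]
}}

```text
time: 10.3
eef_pos: [0.5413, 0.0321, 0.218]
tcp_rot: [-0.529, 0.469, -0.469, 0.529]
contact_force: [-2.7, -0.4, -7.3]
opening: 0.169
```

>>> {"api": "send_rows", "payload": {
  "plan": [
    [[0, -0.012, 0], [0, 0, 0]],
    [[0, 0, 0], [0, 0, 0]]
  ]
}}

```text
time: 10.5
eef_pos: [0.5413, 0.0321, 0.2194]
tcp_rot: [-0.529, 0.469, -0.469, 0.529]
contact_force: [-1.5, -0.8, -7.3]
opening: 0.164
```

>>> {"api": "send_rows", "payload": {
  "plan": [
    [[0, -0.013, 0], [0, 0, 0]],
    [[0, 0, 0], [0, 0, 0]]
  ]
}}

```text
time: 10.7
eef_pos: [0.5413, 0.0321, 0.221]
tcp_rot: [-0.529, 0.469, -0.469, 0.529]
contact_force: [-2.1, -0.2, -7.0]
opening: 0.167
```

>>> {"api": "send_rows", "payload": {
  "plan": [
    [[0, -0.012, 0], [0, 0, 0]],
    [[0, 0, 0], [0, 0, 0]]
  ]
}}

```text
time: 10.9
eef_pos: [0.5413, 0.0321, 0.2224]
tcp_rot: [-0.529, 0.469, -0.469, 0.529]
contact_force: [-1.8, 0.2, -7.4]
opening: 0.171
```

>>> {"api": "send_rows", "payload": {
  "plan": [
    [[0, -0.013, 0], [0, 0, 0]],
    [[0, 0, 0], [0, 0, 0]]
  ]
}}

```text
time: 11.1
eef_pos: [0.5412, 0.0321, 0.2239]
tcp_rot: [-0.529, 0.469, -0.469, 0.529]
contact_force: [-1.6, -1.0, -7.7]
opening: 0.171
```

>>> {"api": "send_rows", "payload": {
  "plan": [
    [[0, -0.012, 0], [0, 0, 0]],
    [[0, 0, 0], [0, 0, 0]]
  ]
}}

```text
time: 11.3
eef_pos: [0.5412, 0.0321, 0.2254]
tcp_rot: [-0.529, 0.469, -0.469, 0.529]
contact_force: [-1.9, -1.1, -7.5]
opening: 0.171
```

>>> {"api": "send_rows", "payload": {
  "plan": [
    [[0, -0.013, 0], [0, 0, 0]],
    [[0, 0, 0], [0, 0, 0]]
  ]
}}

```text
time: 11.5
eef_pos: [0.5412, 0.0321, 0.227]
tcp_rot: [-0.529, 0.469, -0.469, 0.529]
contact_force: [-0.8, -0.5, -6.6]
opening: 0.166
```

>>> {"api": "send_rows", "payload": {
  "plan": [
    [[0, -0.012, 0], [0, 0, 0]],
    [[0, 0, 0], [0, 0, 0]]
  ]
}}

```text
time: 11.7
eef_pos: [0.5412, 0.0321, 0.2284]
tcp_rot: [-0.529, 0.469, -0.469, 0.529]
contact_force: [-1.3, 0.1, -7.9]
opening: 0.168
```

>>> {"api": "send_rows", "payload": {
  "plan": [
    [[0, -0.013, 0], [0, 0, 0]],
    [[0, 0, 0], [0, 0, 0]]
  ]
}}

```text
time: 11.9
eef_pos: [0.5412, 0.0321, 0.23]
tcp_rot: [-0.529, 0.469, -0.469, 0.529]
contact_force: [-1.1, -1.6, -8.2]
opening: 0.171
```

>>> {"api": "send_rows", "payload": {
  "plan": [
    [[0, -0.012, 0], [0, 0, 0]],
    [[0, 0, 0], [0, 0, 0]]
  ]
}}

```text
time: 12.1
eef_pos: [0.5412, 0.0321, 0.2314]
tcp_rot: [-0.529, 0.469, -0.469, 0.529]
contact_force: [-1.7, -0.3, -8.2]
opening: 0.167
```

>>> {"api": "send_rows", "payload": {
  "plan": [
    [[0, -0.013, 0], [0, 0, 0]],
    [[0, 0, 0], [0, 0, 0]]
  ]
}}

```text
time: 12.3
eef_pos: [0.5412, 0.0321, 0.2329]
tcp_rot: [-0.529, 0.469, -0.469, 0.529]
contact_force: [-1.0, 0.2, -8.1]
opening: 0.165
```

>>> {"api": "send_rows", "payload": {
  "plan": [
    [[0, -0.012, 0], [0, 0, 0]],
    [[0, 0, 0], [0, 0, 0]]
  ]
}}

```text
time: 12.5
eef_pos: [0.5412, 0.0321, 0.2344]
tcp_rot: [-0.529, 0.469, -0.469, 0.529]
contact_force: [-1.6, -0.5, -7.4]
opening: 0.164
```

>>> {"api": "send_rows", "payload": {
  "plan": [
    [[0, -0.012, 0], [0, 0, 0]],
    [[0, 0, 0], [0, 0, 0]]
  ]
}}

```text
time: 12.7
eef_pos: [0.541, 0.0321, 0.2346]
tcp_rot: [0.529, -0.469, 0.469, -0.529]
contact_force: [0.8, -0.8, -13.0]
opening: 0.168
```

```bash
python3 -c "
from h import *
print(get_state()['contact_force'],get_state()['eef_pos'])
c,T,s=wristT();D=read_camera('side');S=read_camera('scene')
a=cv2.resize(c['img'][60:344,150:370],(440,568));b=cv2.resize(D['img'][150:260,220:310],(360,440),interpolation=2)
o=np.zeros((568,800,3),'uint8');o[:,:440]=a;o[:440,440:]=b;cv2.imwrite('pics/g2.png',o)
"
```

```text
[  0.7904297   -0.78483125 -13.00315656] [0.54104969 0.03210175 0.23460811]
```

View pics/g2.png

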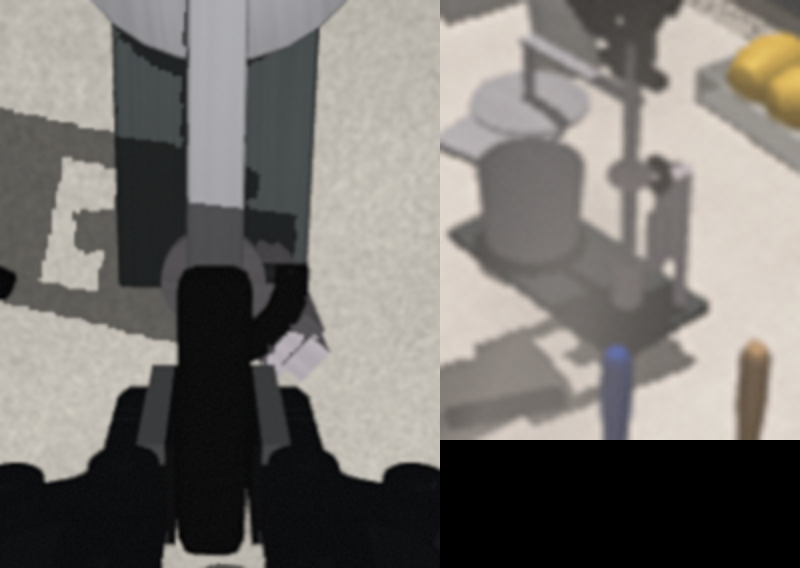

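The stop is reached at TCP z = 0.2346 with 13 N. The picture shows the lid clear of the pot and the bar held between the pads. I'll ease off 3 mm and swing clockwise.

>>> {"api": "send_rows", "payload": {
  "plan": [
    [[0, 0.028, 0], [0, 0, 0]],
    [[0, 0, 0], [0, 0, 0]],
    [[0, 0, 0], [0, 0.01, 0]],
    [[0, 0, 0], [0, 0.01, 0]],
    [[0, 0, 0], [0, 0.01, 0]],
    [[0, 0, 0], [0, 0.01, 0]]
  ]
}}

```text
time: 13.45
eef_pos: [0.5413, 0.0321, 0.2331]
tcp_rot: [0.466, -0.532, 0.532, -0.466]
contact_force: [-0.9, -0.0, -8.0]
opening: 0.169
```

```bash
python3 -c "
from h import *
print(get_state())"
```

```text
{'time': 13.45, 'qpos': array([-1.27868821e-01, -1.49317259e-02,  1.89409431e+00, -3.20631111e-04,
        1.26189837e+00,  3.89581182e-03]), 'dq': array([ 1.37419038e-03,  2.46752414e-03, -2.33264211e-04, -1.01871858e-03,
        2.21934788e-05,  6.21240427e-01]), 'joint_efforts': array([  0.26544085, -33.10702443, -34.06699777,   0.17181477,
        -0.19104991,  -0.30036595]), 'eef_pos': array([0.54127274, 0.03205984, 0.23306725]), 'tcp_rot': array([ 0.46598033, -0.53159749,  0.53202228, -0.4660673 ]), 'contact_force': array([-0.89648195, -0.03880433, -7.98792147]), 'wrist_torque': array([-0.08928323,  0.16468988,  0.03475237]), 'opening': 0.16878999720485582}
```

>>> {"api": "send_rows", "payload": {
  "plan": [
    [[0, 0.008, 0], [0, 0.011, 0]],
    [[0, 0, 0], [0, 0.011, 0]],
    [[0, 0, 0], [0, 0.011, 0]],
    [[0, 0, 0], [0, 0.011, 0]],
    [[0, 0, 0], [0, 0.011, 0]],
    [[0, 0, 0], [0, 0.011, 0]],
    [[0, 0, 0], [0, 0.011, 0]],
    [[0, 0, 0], [0, 0.011, 0]]
  ]
}}

```text
time: 14.25
eef_pos: [0.5415, 0.032, 0.2322]
tcp_rot: [0.303, -0.638, 0.639, -0.303]
contact_force: [-1.1, -1.2, -8.1]
opening: 0.167
```

>>> {"api": "send_rows", "payload": {
  "plan": [
    [[0, 0, 0], [0, 0.011, 0]],
    [[0, 0, 0], [0, 0.011, 0]],
    [[0, 0, 0], [0, 0.011, 0]],
    [[0, 0, 0], [0, 0.011, 0]],
    [[0, 0, 0], [0, 0.011, 0]],
    [[0, 0, 0], [0, 0.011, 0]],
    [[0, 0, 0], [0, 0.011, 0]],
    [[0, 0, 0], [0, 0.011, 0]],
    [[0, 0, 0], [0, 0.004, 0]],
    [[0, 0, 0], [0, 0, 0]],
    [[0, 0, 0], [0, 0, 0]]
  ]
}}

```text
time: 15.35
eef_pos: [0.5416, 0.0318, 0.2319]
tcp_rot: [0.109, -0.698, 0.699, -0.11]
contact_force: [0.5, -1.5, -7.8]
opening: 0.167
```

```bash
python3 -c "
from h import *
s=get_state();print(s['qpos'],s['contact_force'],s['wrist_torque']);go((.541,.0321,.233))"
```

```text
[-1.28106558e-01 -1.38328779e-02  1.89516601e+00 -5.81151158e-04
  1.25878319e+00  1.13201284e+00] [ 0.4624027  -1.46480747 -7.80972865] [-0.39440047 -0.00617739 -0.04425348]
shift [ 0.0039 -0.0091 -0.0036] yaw now -72.19 eef [0.5416 0.0318 0.2319] q [-1.280e-01 -1.400e-02  1.895e+00 -1.000e-03  1.259e+00  1.132e+00] t 15.35
```

Swing is about 1.38 rad. Next, ease it down 11–12 mm into the rest.

>>> {"api": "send_rows", "payload": {
  "plan": [
    [[0, 0.01, 0], [0, 0, 0]],
    [[0, 0.01, 0], [0, 0, 0]],
    [[0, 0.01, 0], [0, 0, 0]],
    [[0, 0.01, 0], [0, 0, 0]],
    [[0, 0.01, 0], [0, 0, 0]],
    [[0, 0.01, 0], [0, 0, 0]],
    [[0, 0.01, 0], [0, 0, 0]],
    [[0, 0.01, 0], [0, 0, 0]],
    [[0, 0, 0], [0, 0, 0]]
  ]
}}

```text
time: 16.25
eef_pos: [0.5413, 0.032, 0.2215]
tcp_rot: [0.109, -0.699, 0.699, -0.109]
contact_force: [1.6, -2.6, -8.4]
opening: 0.168
```

>>> {"api": "send_rows", "payload": {
  "plan": [
    [[0, 0.01, 0], [0, 0, 0]],
    [[0, 0.01, 0], [0, 0, 0]],
    [[0, 0, 0], [0, 0, 0]]
  ]
}}

```text
time: 16.55
eef_pos: [0.5415, 0.032, 0.2201]
tcp_rot: [0.109, -0.699, 0.699, -0.109]
contact_force: [1.2, -2.4, -3.2]
opening: 0.17
```

Force is dropping at z = 0.2201, close to the rest height of 0.2206, so it is seated. Unload the last bit, open and rise.

>>> {"api": "send_rows", "payload": {
  "plan": [
    [[0, 0.005, 0], [0, 0, 0]],
    [[0, 0, 0], [0, 0, 0]]
  ]
}}

```text
time: 16.75
eef_pos: [0.5416, 0.032, 0.22]
tcp_rot: [0.109, -0.699, 0.699, -0.109]
contact_force: [-0.4, -2.5, 0.9]
opening: 0.17
```

>>> {"api": "send_rows", "payload": {
  "plan": [
    [[0, 0, 0], [0, 0, 0]],
    [[0, 0, 0], [0, 0, 0]],
    [[0, 0, 0], [0, 0, 0]],
    [[0, 0, 0], [0, 0, 0]],
    [[0, 0, 0], [0, 0, 0]],
    [[0, -0.1, 0], [0, 0, 0]],
    [[0, -0.2, 0], [0, 0, 0]],
    [[0, -0.3, 0], [0, 0, 0]],
    [[0, -0.2, 0], [0, 0, 0]],
    [[0, 0, 0], [0, 0, 0]]
  ],
  "gripper": 0
}}

```text
time: 17.75
eef_pos: [0.5433, 0.0319, 0.3209]
tcp_rot: [0.106, -0.698, 0.7, -0.113]
contact_force: [0.7, -0.1, 0.5]
opening: 0.999
```

```bash
python3 -c "
from h import *
print(get_state()['contact_force'])
go((.469,-.210,.30))
c,T,s=wristT();S=read_camera('scene');D=read_camera('side')
o=np.zeros((520,800,3),'uint8');o[:384,:512]=c['img']
o[:280,512:]=cv2.resize(S['img'][140:250,220:333],(288,280),interpolation=2)
o[280:520,512:]=cv2.resize(D['img'][160:252,215:325],(288,240),interpolation=2)
cv2.imwrite('pics/o1.png',o)
"
```

```text
[ 0.70469882 -0.05764075  0.48965295]
shift [1.2054 0.1701 1.7305] yaw now -72.26 eef [0.5433 0.0319 0.3209] q [-0.128 -0.07   1.789  0.     1.413  1.133] t 17.75
```

View pics/o1.png

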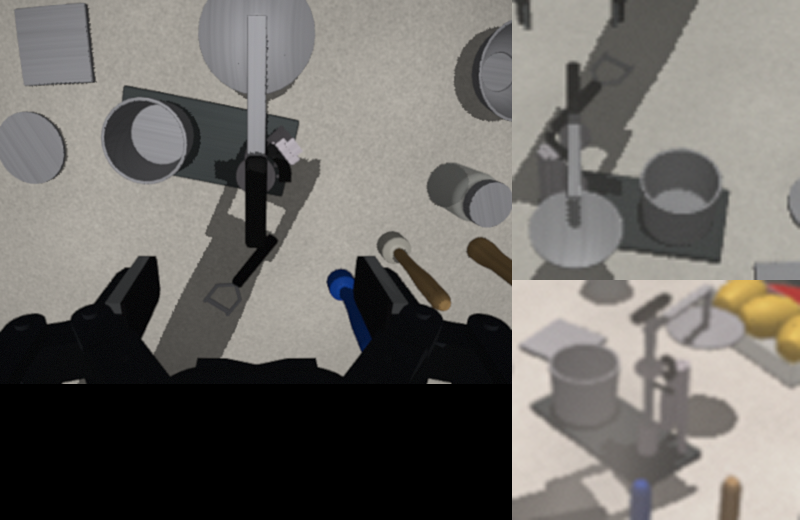

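The views show the lid parked to the far side, with the pot open (wrist view, mouth at about 147,140) and the lid staying open with the gripper off it. Next I'll measure the plate, the blue stick and the dauber by masks.

```bash
cat > p.py <<'E'
from h import *
np.set_printoptions(precision=4,suppress=True)
S=read_camera("scene");D=read_camera("side")
for n,C,box in(("S",S,(318,198,368,238)),("D",D,(182,180,222,206))):
    x0,y0,x1,y1=box;h=cv2.cvtColor(C["img"],40)[y0:y1,x0:x1].astype(int)
    lab=cv2.cvtColor(C["img"],cv2.COLOR_BGR2LAB)[y0:y1,x0:x1].astype(float)
    bg=np.median(np.concatenate([lab[:2].reshape(-1,3),lab[-2:].reshape(-1,3)]),0)
    d=np.linalg.norm(lab-bg,axis=2).clip(0,255).astype('uint8')
    t,m=cv2.threshold(d,0,255,cv2.THRESH_OTSU)
    c=max(cv2.findContours(m,0,1)[0],key=cv2.contourArea)
    e=cv2.fitEllipse(cv2.convexHull(c));ctr=(e[0][0]+x0,e[0][1]+y0)
    pts=np.array([plane(ray(C,(p[0][0]+x0,p[0][1]+y0)),.01)[:2] for p in cv2.convexHull(c)],np.float32)
    print(n,"plate",ctr,e[1],plane(ray(C,ctr),.01),"circle",cv2.minEnclosingCircle(pts))
    b=C["img"].astype(int);h=cv2.cvtColor(C["img"],40)
    bm=((h[...,0]>105)&(h[...,0]<130)&(h[...,1]>120)).astype('uint8')
    k,l,st,ce=cv2.connectedComponentsWithStats(bm)
    for i in range(1,k):
        if st[i,4]>60:
            x,y,w,hh,a=st[i];print(n,"blue",st[i],"base",plane(ray(C,(x+w/2 if n=='D' else ce[i][0],y+hh-4)),.0)[:2])
E
python3 p.py
python3 -c "
from h import *
c,T,s=wristT()
for p,z in(((147,138),.09),((398,240),.03),((441,300),.165),((30,147),.01)): print(p,plane(ray(c,p,T),z))"
```

```text
S plate (343.50118827819824, 220.2769374847412) (27.1822452545166, 32.32571792602539) [0.4558 0.3388 0.01  ] circle ((0.45422646403312683, 0.3400309085845947), 0.05596977099776268)
S blue [500 108  12  67 634] base [0.0606 0.897 ]
S blue [ 484  300   28   84 2185] base [0.8662 0.8376]
D plate (201.3454647064209, 194.75159072875977) (16.38510513305664, 26.367246627807617) [0.4451 0.3302 0.01  ] circle ((0.4433705806732178, 0.33233603835105896), 0.0574629120528698)
(147, 138) [0.52967983 0.15627868 0.09      ]
(398, 240) [ 0.48403314 -0.19774432  0.03      ]
(441, 300) [ 0.47491717 -0.19544482  0.165     ]
(30, 147) [0.44991728 0.33677443 0.01      ]
```

>>> {"api": "send_rows", "payload": {
  "plan": [
    [[0.2, 0, 0.288], [0, 0, 0]],
    [[0.2, 0, 0.288], [0, 0, 0]],
    [[0.2, 0.04, 0.288], [0, 0, 0]],
    [[0.2, 0.04, 0.288], [0, 0, 0]],
    [[0.2, 0.04, 0.288], [0, 0, 0]],
    [[0.2, 0.04, 0.288], [0, 0, 0]],
    [[0, 0, 0], [0, -0.021, 0]],
    [[0, 0, 0], [0, -0.021, 0]],
    [[0, 0, 0], [0, -0.021, 0]],
    [[0, 0, 0], [0, -0.021, 0]],
    [[0, 0, 0], [0, -0.021, 0]],
    [[0, 0, 0], [0, -0.021, 0]]
  ]
}}

```text
time: 19.25
eef_pos: [0.4667, -0.209, 0.2941]
tcp_rot: [-0.372, 0.602, -0.601, 0.371]
contact_force: [0.6, -0.3, 0.1]
opening: 1.0
```

>>> {"api": "send_rows", "payload": {
  "plan": [
    [[0, 0, 0], [0, -0.021, 0]],
    [[0, 0, 0], [0, -0.021, 0]],
    [[0, 0, 0], [0, -0.021, 0]],
    [[0, 0, 0], [0, -0.021, 0]],
    [[0, 0, 0], [0, -0.021, 0]],
    [[0, 0, 0], [0, -0.021, 0]],
    [[0, 0, 0], [0, 0, 0]],
    [[0, 0, 0], [0, 0, 0]],
    [[0, 0, 0], [0, 0, 0]]
  ]
}}

```text
time: 20.15
eef_pos: [0.467, -0.2092, 0.295]
tcp_rot: [-0.573, 0.414, -0.414, 0.573]
contact_force: [0.3, -0.6, -0.5]
opening: 1.0
```

```bash
python3 -c "
from h import *
go((.469,-.21,.30))
c,T,s=wristT();cv2.imwrite('pics/w3.png',c['img']);np.save('T3.npy',T)
"
```

```text
shift [ 0.0116 -0.0419  0.0133] yaw now 18.36 eef [ 0.467  -0.2092  0.295 ] q [-0.62  -0.128  1.888  0.     1.383 -0.94 ] t 20.15
```

View pics/w3.png

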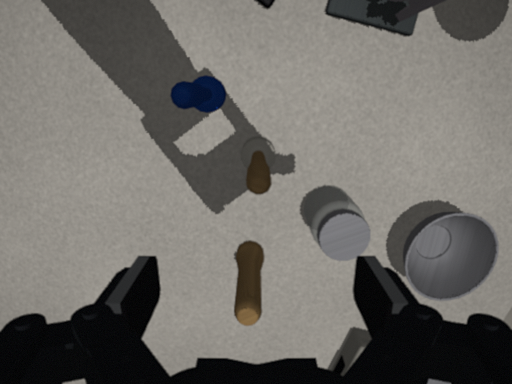

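The wrist view shows the dauber's top at about (259,182) and its shadowed pale head at (257,153). The muddler top is at (247,314), the jar cap at (344,235) and the blue stick at (200,95).

```bash
python3 -c "
from h import *
c=read_camera('wrist');T=np.load('T3.npy')
for n,p,z in(('top',(259,182),.163),('head',(257,152),.03),('mud',(247,314),.15),('blue',(208,93),.03),('jar',(344,236),.105)): print(n,plane(ray(c,p,T),z))
go((.469,-.21,.113))"
```

```text
top [ 0.47070472 -0.20750202  0.163     ]
head [ 0.46842324 -0.20505865  0.03      ]
mud [ 0.50526894 -0.34896811  0.15      ]
blue [ 0.39080881 -0.15621796  0.03      ]
jar [ 0.58464891 -0.25059097  0.105     ]
shift [0.0113 1.5187 0.0132] yaw now 18.4 eef [ 0.4671 -0.2093  0.2952] q [-0.62  -0.128  1.888 -0.     1.382 -0.941] t 20.25
```

>>> {"api": "send_rows", "payload": {
  "plan": [
    [[0, 0.25, 0.026], [0, 0, 0]],
    [[0, 0.25, 0], [0, 0, 0]],
    [[0, 0.25, 0], [0, 0, 0]],
    [[0, 0.25, 0], [0, 0, 0]],
    [[0, 0.2, 0], [0, 0, 0]],
    [[0, 0.15, 0], [0, 0, 0]],
    [[0, 0.1, 0], [0, 0, 0]],
    [[0, 0.07, 0], [0, 0, 0]],
    [[0, 0, 0], [0, 0, 0]],
    [[0, 0, 0], [0, 0, 0]]
  ]
}}

```text
time: 21.25
eef_pos: [0.4707, -0.2087, 0.1139]
tcp_rot: [-0.574, 0.413, -0.414, 0.574]
contact_force: [0.6, -0.8, 0.8]
opening: 1.005
```

>>> {"api": "send_rows", "payload": {
  "plan": [
    [[0, 0, 0], [0, 0, 0]],
    [[0, 0, 0], [0, 0, 0]],
    [[0, 0, 0], [0, 0, 0]],
    [[0, 0, 0], [0, 0, 0]],
    [[0, 0, 0], [0, 0, 0]],
    [[0, 0, 0], [0, 0, 0]],
    [[0, 0, 0], [0, 0, 0]],
    [[0, 0, 0], [0, 0, 0]]
  ],
  "gripper": 1,
  "grip_force": 50
}}

```text
time: 22.05
eef_pos: [0.4703, -0.2085, 0.1135]
tcp_rot: [0.574, -0.413, 0.413, -0.574]
contact_force: [-1.2, -0.6, 2.7]
opening: 0.252
```

Gripped (opening 0.252, about 21 mm). Lift high to clear the T-bar, then go over the pot.

>>> {"api": "send_rows", "payload": {
  "plan": [
    [[0, -0.05, 0], [0, 0, 0]],
    [[0, -0.15, 0], [0, 0, 0]],
    [[0, -0.3, 0], [0, 0, 0]],
    [[0, -0.35, 0], [0, 0, 0]],
    [[0, -0.35, 0], [0, 0, 0]],
    [[0, -0.35, 0], [0, 0, 0]],
    [[0, -0.35, 0], [0, 0, 0]],
    [[0, -0.3, 0], [0, 0, 0]],
    [[0, -0.15, 0], [0, 0, 0]],
    [[0, 0, 0], [0, 0, 0]]
  ]
}}

```text
time: 23.05
eef_pos: [0.471, -0.2087, 0.3988]
tcp_rot: [-0.574, 0.411, -0.416, 0.574]
contact_force: [0.8, -0.8, -1.1]
opening: 0.253
```

```bash
python3 -c "
from h import *
s=get_state();print(s['contact_force'],s['opening'])
go((.527,.160,.395))"
```

```text
[ 0.83787196 -0.79227966 -1.06653536] 0.2527830913235293
shift [-2.7663  0.0236  1.4154] yaw now 18.47 eef [ 0.471  -0.2087  0.3988] q [-6.140e-01 -1.560e-01  1.730e+00  1.000e-03  1.561e+00 -9.370e-01] t 23.05
```

>>> {"api": "send_rows", "payload": {
  "plan": [
    [[-0.14, 0, 0.07], [0, 0, 0]],
    [[-0.28, 0, 0.143], [0, 0, 0]],
    [[-0.28, 0, 0.143], [0, 0, 0]],
    [[-0.28, 0, 0.143], [0, 0, 0]],
    [[-0.28, 0, 0.143], [0, 0, 0]],
    [[-0.28, 0, 0.143], [0, 0, 0]],
    [[-0.28, 0, 0.143], [0, 0, 0]],
    [[-0.28, 0, 0.143], [0, 0, 0]],
    [[-0.28, 0, 0.143], [0, 0, 0]],
    [[-0.28, 0, 0.143], [0, 0, 0]],
    [[-0.106, 0, 0.058], [0, 0, 0]],
    [[0, 0, 0], [0, 0, 0]]
  ]
}}

```text
time: 24.25
eef_pos: [0.5255, 0.1617, 0.3926]
tcp_rot: [0.575, -0.413, 0.411, -0.573]
contact_force: [0.8, 0.9, -1.3]
opening: 0.257
```

>>> {"api": "send_rows", "payload": {
  "plan": [
    [[0, 0, 0], [0, 0, 0]],
    [[0, 0, 0], [0, 0, 0]]
  ]
}}

```text
time: 24.45
eef_pos: [0.526, 0.159, 0.3945]
tcp_rot: [0.574, -0.414, 0.414, -0.573]
contact_force: [-0.4, -0.1, -1.3]
opening: 0.254
```

```bash
python3 -c "
from h import *
go((.527,.160,.148))
c,T,s=wristT();np.save('T4.npy',T);D=read_camera('side');S=read_camera('scene')
o=np.zeros((584,800,3),'uint8');o[:384,:512]=c['img']
o[:288,512:]=cv2.resize(S['img'][80:250,220:390],(288,288),interpolation=2)
o[288:576,512:]=cv2.resize(D['img'][90:240,170:320],(288,288),interpolation=2)
cv2.imwrite('pics/w4.png',o)
"
```

```text
shift [-0.0059  2.0541  0.0127] yaw now 18.37 eef [0.526  0.159  0.3945] q [ 1.090e-01 -7.100e-02  1.660e+00 -1.000e-03  1.554e+00 -2.120e-01] t 24.45
```

View pics/w4.png

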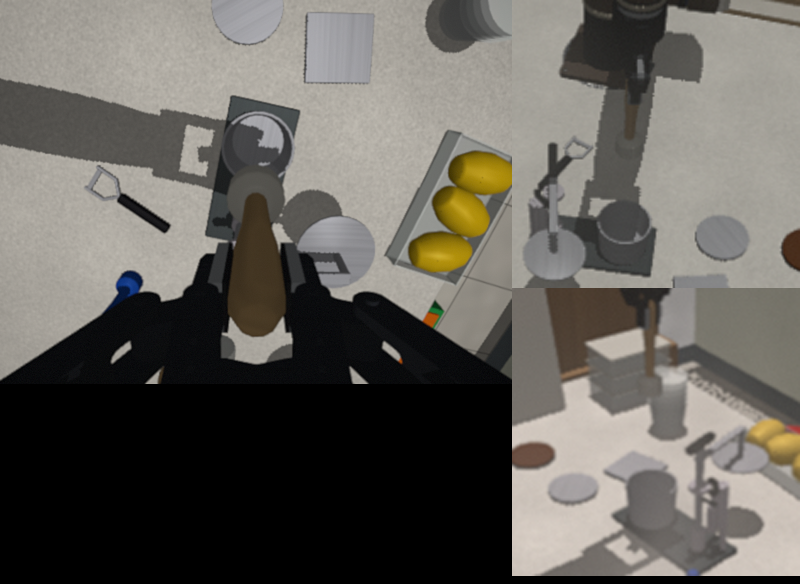

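Wrist view: the dauber is held upright, head at (254,200), and the pot rim is centred at about (259,146), with the lid still parked open. Now check the pot centre and the head position numerically.

```bash
python3 -c "
from h import *
c=read_camera('wrist');T=np.load('T4.npy')
for p in((259,146),(222,146),(297,146),(259,110)): print('pot',plane(ray(c,p,T),.09))
print('head',plane(ray(c,(254,200),T),.3945-.1135+.026))
"
```

```text
pot [0.5295787  0.16489154 0.09      ]
pot [0.48215502 0.14911593 0.09      ]
pot [0.5782605  0.18123815 0.09      ]
pot [0.5144158  0.20997411 0.09      ]
head [0.52642235 0.15745286 0.307     ]
```

>>> {"api": "send_rows", "payload": {
  "plan": [
    [[-0.018, 0.1, 0.024], [0, 0, 0]],
    [[0, 0.3, 0], [0, 0, 0]],
    [[0, 0.3, 0], [0, 0, 0]],
    [[0, 0.3, 0], [0, 0, 0]],
    [[0, 0.25, 0], [0, 0, 0]],
    [[0, 0.2, 0], [0, 0, 0]],
    [[0, 0.15, 0], [0, 0, 0]],
    [[0, 0.12, 0], [0, 0, 0]],
    [[0, 0.12, 0], [0, 0, 0]],
    [[0, 0.1, 0], [0, 0, 0]],
    [[0, 0.07, 0], [0, 0, 0]],
    [[0, 0.03, 0], [0, 0, 0]]
  ]
}}

```text
time: 25.85
eef_pos: [0.5279, 0.1632, 0.1494]
tcp_rot: [0.574, -0.414, 0.413, -0.574]
contact_force: [-0.1, -0.1, -0.8]
opening: 0.254
```

>>> {"api": "send_rows", "payload": {
  "plan": [
    [[0, 0, 0], [0, 0, 0]],
    [[0, 0, 0], [0, 0, 0]],
    [[0, 0, 0], [0, 0, 0]],
    [[0, 0, 0], [0, 0, 0]],
    [[0, 0, 0], [0, 0, 0]]
  ]
}}

```text
time: 26.35
eef_pos: [0.5284, 0.1633, 0.1507]
tcp_rot: [-0.574, 0.413, -0.413, 0.574]
contact_force: [0.4, -0.3, -1.0]
opening: 0.257
```

The head's underside is now at about 0.037 m, below the rim and clear of the floor, with no contact. Rise and go toward the plate.

>>> {"api": "send_rows", "payload": {
  "plan": [
    [[0, -0.1, 0], [0, 0, 0]],
    [[0, -0.15, 0], [0, 0, 0]],
    [[0, -0.25, 0], [0, 0, 0]],
    [[0, -0.3, 0], [0, 0, 0]],
    [[0, -0.2, 0], [0, 0, 0]],
    [[0, -0.08, 0], [0, 0, 0]],
    [[0, 0, 0], [0, 0, 0]],
    [[0, 0, 0], [0, 0, 0]]
  ]
}}

```text
time: 27.15
eef_pos: [0.5275, 0.1632, 0.2786]
tcp_rot: [0.574, -0.414, 0.413, -0.573]
contact_force: [0.4, -0.5, -1.8]
opening: 0.255
```

```bash
cat > pl.py <<'E'
from h import *
go((.451,.336,.24))
c,T,s=wristT();cv2.imwrite('pics/w5.png',c['img']);np.save('T5.npy',T)
lab=cv2.cvtColor(c['img'],cv2.COLOR_BGR2LAB).astype(float)
# expected plate position in image
K=np.array([[c["fx"],0,c["cx"]],[0,c["fy"],c["cy"]],[0,0,1]])
Ti=np.linalg.inv(T);px=lambda P:cv2.projectPoints(np.array([P],float),cv2.Rodrigues(Ti[:3,:3])[0],Ti[:3,3],K,c["D"])[0].ravel()
e=px((.451,.336,.01));print("expect px",e)
g=cv2.medianBlur(c['img'],3)
d=np.linalg.norm(cv2.cvtColor(g,cv2.COLOR_BGR2LAB).astype(float)-np.array([lab[int(e[1]),int(e[0])]]),axis=2)
# plate is bluish grey: use b-channel/hue difference from table
r=g[...,2].astype(int)-g[...,0]
m=(r<r[int(e[1])-3:int(e[1])+4,int(e[0])-3:int(e[0])+4].mean()+4).astype('uint8')
k,l,st,ce=cv2.connectedComponentsWithStats(cv2.morphologyEx(m,2,np.ones((3,3))))
i=l[int(e[1]),int(e[0])];print("comp",st[i],ce[i])
cs=max(cv2.findContours((l==i).astype('uint8'),0,1)[0],key=cv2.contourArea)
P=np.array([plane(ray(c,q[0],T),.01)[:2] for q in cv2.convexHull(cs)],np.float32)
print(cv2.minEnclosingCircle(P))
E
python3 pl.py
```

```text
shift [-1.568   0.3224 -0.1481] yaw now 18.46 eef [0.5275 0.1632 0.2786] q [ 0.116 -0.023  1.819 -0.     1.348 -0.206] t 27.15
expect px [239.47506313 -10.5748011 ]
comp [    0   100   512   284 44850] [260.70185061 302.97266444]
((0.6483392715454102, -0.1993672102689743), 0.44978633522987366)
```

>>> {"api": "send_rows", "payload": {
  "plan": [
    [[-0.15, 0, -0.015], [0, 0, 0]],
    [[-0.25, 0, -0.024], [0, 0, 0]],
    [[-0.3, 0, -0.03], [0, 0, 0]],
    [[-0.3, 0.05, -0.03], [0, 0, 0]],
    [[-0.3, 0.1, -0.03], [0, 0, 0]],
    [[-0.2, 0.1, -0.015], [0, 0, 0]],
    [[-0.06, 0.05, -0.004], [0, 0, 0]],
    [[0, 0, 0], [0, 0, 0]],
    [[0, 0, 0], [0, 0, 0]],
    [[0, 0, 0], [0, 0, 0]]
  ]
}}

```text
time: 28.2
eef_pos: [0.4529, 0.3343, 0.2443]
tcp_rot: [-0.573, 0.414, -0.414, 0.574]
contact_force: [0.5, 0.4, -0.1]
opening: 0.257
```

```bash
python3 pl.py
```

```text
shift [-0.0181  0.0361 -0.0106] yaw now 18.38 eef [0.4529 0.3343 0.2443] q [ 0.456  0.024  1.835 -0.     1.283  0.135] t 28.2
expect px [253.4325037  157.49288837]
comp [ 212  107   89   80 4965] [256.42416918 144.64269889]
((0.4527531862258911, 0.341741144657135), 0.05217266082763672)
```

Plate circle from the wrist view: centre (0.453, 0.342), radius 52.2 mm, which agrees with the stated 52 mm. Combined with the scene view I'll use (0.453, 0.340). Lower the dauber.

>>> {"api": "send_rows", "payload": {
  "plan": [
    [[-0.045, 0.1, 0.015], [0, 0, 0]],
    [[0, 0.2, 0], [0, 0, 0]],
    [[0, 0.2, 0], [0, 0, 0]],
    [[0, 0.2, 0], [0, 0, 0]],
    [[0, 0.12, 0], [0, 0, 0]],
    [[0, 0.08, 0], [0, 0, 0]],
    [[0, 0.05, 0], [0, 0, 0]],
    [[0, 0.03, 0], [0, 0, 0]],
    [[0, 0, 0], [0, 0, 0]],
    [[0, 0, 0], [0, 0, 0]]
  ]
}}

```text
time: 29.25
eef_pos: [0.4526, 0.3412, 0.1272]
tcp_rot: [-0.573, 0.413, -0.414, 0.574]
contact_force: [-0.3, -0.1, -1.9]
opening: 0.251
```

>>> {"api": "send_rows", "payload": {
  "plan": [
    [[0, 0.01, 0], [0, 0, 0]],
    [[0, 0, 0], [0, 0, 0]],
    [[0, 0, 0], [0, 0, 0]]
  ]
}}

```text
time: 29.55
eef_pos: [0.4521, 0.3409, 0.1253]
tcp_rot: [-0.574, 0.413, -0.413, 0.574]
contact_force: [-0.1, -0.2, -1.3]
opening: 0.256
```

>>> {"api": "send_rows", "payload": {
  "plan": [
    [[0, 0.01, 0], [0, 0, 0]],
    [[0, 0, 0], [0, 0, 0]]
  ]
}}

```text
time: 29.75
eef_pos: [0.4519, 0.3408, 0.1237]
tcp_rot: [0.574, -0.413, 0.413, -0.574]
contact_force: [-0.4, 0.3, -1.7]
opening: 0.254
```

>>> {"api": "send_rows", "payload": {
  "plan": [
    [[0, 0.005, 0], [0, 0, 0]],
    [[0, 0, 0], [0, 0, 0]]
  ]
}}

```text
time: 29.95
eef_pos: [0.4521, 0.3409, 0.1235]
tcp_rot: [0.574, -0.413, 0.413, -0.574]
contact_force: [-0.1, 0.5, 0.0]
opening: 0.251
```

>>> {"api": "send_rows", "payload": {
  "plan": [
    [[0, 0.005, 0], [0, 0, 0]],
    [[0, 0, 0], [0, 0, 0]]
  ]
}}

```text
time: 30.15
eef_pos: [0.4522, 0.341, 0.1235]
tcp_rot: [-0.574, 0.413, -0.413, 0.574]
contact_force: [-1.1, -0.7, 3.8]
opening: 0.256
```

>>> {"api": "send_rows", "payload": {
  "plan": [
    [[0, 0, 0], [0, 0, 0]],
    [[0, 0, 0], [0, 0, 0]],
    [[0, 0, 0], [0, 0, 0]],
    [[0, 0, 0], [0, 0, 0]],
    [[0, 0, 0], [0, 0, 0]],
    [[0, 0, 0], [0, 0, 0]],
    [[0, 0, 0], [0, 0, 0]],
    [[0, -0.15, 0], [0, 0, 0]],
    [[0, -0.25, 0], [0, 0, 0]],
    [[0, -0.35, 0], [0, 0, 0]],
    [[0, -0.35, 0], [0, 0, 0]],
    [[0, -0.2, 0], [0, 0, 0]]
  ],
  "gripper": 0
}}

```text
time: 31.35
eef_pos: [0.4531, 0.3415, 0.2832]
tcp_rot: [-0.572, 0.412, -0.414, 0.576]
contact_force: [0.4, -1.0, 0.6]
opening: 1.001
```

>>> {"api": "send_rows", "payload": {
  "plan": [
    [[0.1, 0, 0], [0, 0, 0]],
    [[0.3, 0, 0], [0, 0, 0]],
    [[0.3, 0, 0], [0, 0, 0]],
    [[0.2, 0, 0], [0, 0, 0]],
    [[0, 0, 0], [0, 0, 0]],
    [[0, 0, 0], [0, 0, 0]]
  ]
}}

```text
time: 31.95
eef_pos: [0.4858, 0.2378, 0.2772]
tcp_rot: [0.574, -0.414, 0.413, -0.573]
contact_force: [-0.2, 0.8, 0.3]
opening: 0.997
```

```bash
python3 -c "
from h import *
go((0,0,0))
c,T,s=wristT();D=read_camera('side');S=read_camera('scene')
o=np.zeros((584,800,3),'uint8');o[:384,:512]=c['img']
o[:288,512:]=cv2.resize(S['img'][140:284,225:369],(288,288),interpolation=2)
o[288:576,512:]=cv2.resize(D['img'][120:264,175:319],(288,288),interpolation=2)
o[390:580,:250]=cv2.resize(S['img'][130:225,115:240],(250,190),interpolation=2)
cv2.imwrite('pics/f.png',o)
"
```

```text
shift [ 0.6058  2.3198 -4.4618] yaw now 18.38 eef [0.4858 0.2378 0.2772] q [ 0.267 -0.048  1.845  0.     1.346 -0.053] t 31.95
```

View pics/f.png

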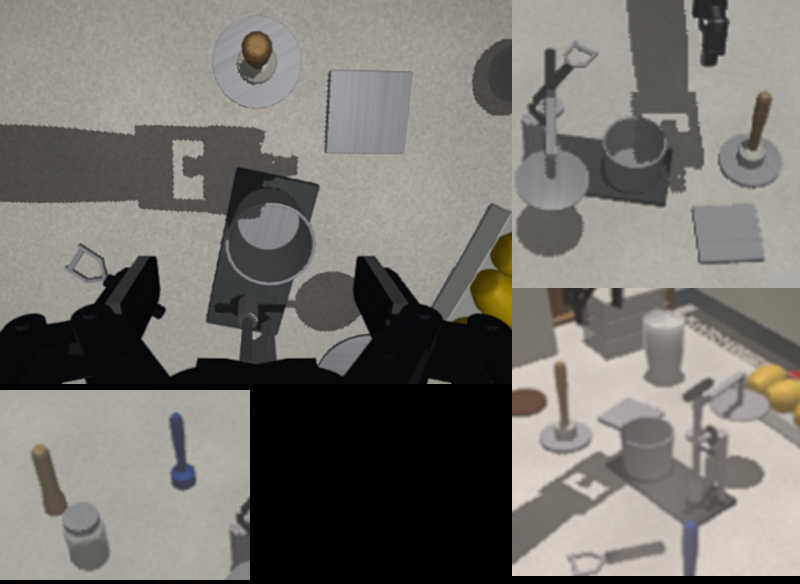

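The final picture shows the dauber upright: its head at (257,64) sits on a plate centred at (257,62). The lid is parked open, and the muddler, jar and blue stick have not moved. Handing in.

```bash
python3 -c "
from plant import *
print(sign_off())"
```

```text
the job is handed in; nothing more can be done
None
```

The job is done and handed in at about 32 s of the 61 s allowed. The lid is open, and the dauber has been dipped and is standing on the plate.

- **Lid:** I pulled it up to the rubber stop at about 63 mm of lift, with 13 N at the last reading. Then I backed off about 2 mm, swung it about 1.38 rad clockwise and eased it down 14 mm below the stop. The pull had dropped to about zero before I opened the gripper. Pictures afterwards show it staying open.
- **Dauber:** I dipped the head until its underside was about 37 mm above the table. That puts the whole head below the 90 mm rim, and it touched neither wall nor floor. I then stood it on the plate with a light touch of about 4 N.
- **Last picture:** the dauber is upright and within a few millimetres of the plate's centre. The pot is open, the muddler, jar and blue look-alike are standing where they were, and the gripper is clear of everything.

**What went wrong or disagreed:**
- **First grip on the T-bar missed.** The fingers shut on top of the bar with 3.5 N, because the tips reach about 20 mm less far ahead of the TCP than stated. I opened, went lower and gripped it properly.
- **Plate position varied between cameras.** The views differed by up to about 10 mm. I used the close wrist view, where the plate's radius measured 52.2 mm against the stated 52 mm, and nudged it about 2 mm toward the scene view.

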